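# Wheel change on the quick-change grinding spindle

## Robot

A 6-joint arm with a two-finger parallel gripper is mounted at the origin on a cart in front of the work surface, level with it; the furniture and walls round the work are solid. World frame = base frame: x ahead of the robot, y to its left, z up, the work surface at z = 0. Lengths are in m, angles in rad, forces in N, time in s.
With the tool pointing down it reaches from about 0.375 to 0.9 m from the base axis. Payload 3.1 kg.
Tool frame: the origin (TCP) lies between the finger pads; the fingertips stand 19 mm ahead of it and the grasp point (between the pads) is the TCP (env.tip_extent is the distance from the TCP to the fingertips, in m); z points along the fingers, y is the line along which they close (so a half turn about z gives the same grasp; the last joint's range is limited). The gripper opens to 85 mm and grips with 20 to 120 N. Pads are 22 mm wide; open, the fingers measure 114 mm over their backs; the gripper's body (76 mm by 85 mm) begins 54 mm behind the grasp point. The pads swing forward as they close: fully open they stand 13 mm farther back than shut.
Start: joints at [0.985, 0.527, 1.433, -0, 1.181, -0.178], TCP at [0.248, 0.574, 0.25] pointing down, gripper open.
Joint ranges: [-3.08, 3.08], [-0.75, 2.2], [0.22, 2.44], [-1.43, 4.57], [0, 2.65], [-2.85, 2.85]. Speed limits (rad/s): [2.79, 2.79, 3.14, 3.14, 3.14, 3.14].

## Interface

Orientations are given as [roll, pitch, yaw] about the fixed x, y, z axes, in that order (R = Rz(yaw) Ry(pitch) Rx(roll)).
In Python, from plant import env gives the robot as it stands. The module is installed in compiled form; this text tells all that it offers.
- The arm moves only by the tool move_arm, never from a script. Its arguments are lists of equal length, an entry for each row: "grip": the opening, from -1 (shut) to 1 (fully open), so that 0 is half open; "linear": the shift along the world's x, y, z each as a share of 500 mm, from -1 to 1, a list of three; "rotation": the turn, a rotation vector about the world's x, y, z each as a share of 120 degrees, from -1 to 1, a list of three. In form: {"grip": [grip, ...], "linear": [[dx, dy, dz], ...], "rotation": [[ax, ay, az], ...]}. A call has 1 to 20 rows; each row is the pose to reach, as a shift and turn from the pose commanded when the call began; what a row does not reach only later rows make up. A row lasts 1/12 s, in which the tool goes at most 41.7 mm and 7.16 degrees, less where a joint would pass 70% of its speed; a pose out of reach is approached as far as the arm can. A call with a number of a shift or a turn outside -1 to 1 is refused whole. A call with a gripper value outside its range is refused whole. The fingers move at their own pace and stop on an object; the grip force is fixed at half the most. Time passes only in rows, so rows that repeat a pose let the fingers close. It gives the time, the measured TCP pose, the force, the opening and the grip force at its end, in the units of the state.
- env.get_state(): the state, without advancing time (a new reading comes with each control period).
- env.camera(name): name is "side" or "top" or "wrist"; returns the picture (384x512x3 uint8, red, green, blue); there is no depth.
- env.get_calibration(name): a dict with "camera_matrix" (3x3 intrinsics, pixels), "world_from_camera" (4x4, takes a point from camera to world coordinates). Camera axes: x right, y up, looking along -z (the intrinsics and any distortion apply to the point x, -y, -z); pixel columns grow to the right and rows downward; lengths in m; the calibration is good to about 2 mm. A picture is of the moment at which its call begins: read the wrist's pose just before it. get_calibration takes no time and is no camera call; for the wrist camera it gives the pose at the moment of the call.
- env.close_job(): hands the job in; it is judged then, once.
The state is a dict: "time_s": time; "q": joint angles; "dq": joint speeds; "tau": joint torques, N m; "tcp_pos": TCP position; "tool_rot": TCP orientation; "ft_force": force on the tool from outside, world axes, zero at the start; "wrist_torque": the same for the moment, N m; "gripper_width": finger opening in m; "grasp_force": force on a finger pad.
Only numpy, scipy, OpenCV 4.12 (cv2) and the standard library are available. Lean on these libraries where they do the work, as an engineer would, in place of code of your own. Each camera call takes 0.05 s, during which the arm holds its last target. There are 200 camera calls.

## Task

The pink grinding wheel on the bench spindle is worn and has to come out. Pull the spindle's knurled brass collar straight back towards the motor against its spring until the wheel's arbor pops loose, then draw the arbor out of its socket and lay it gently in the empty berth of the wooden wheel rack: shank down in the V notch, wheel standing in the cork trough like the grey wheel beside it. Never let the wheel drop, and leave the grey wheel and the other things on the bench where they are.

Things in the scene. Friction and masses are not known exactly. Their poses are not given: they have to be found in the camera images.
- spindle: Green-grey motor spindle on a bolted-down base plate (112 x 150 mm), fixed. Origin: centre of the underside of the base, z up. Its axis slopes: in this frame it runs along (0, -0.743, 0.669), to -y and 42 deg up, from motor to wheel. Motor 58 mm in diameter, 90 mm long. Collar and hub lie in the gap between motor and wheel: enter square to the axis, leaning 42 deg back over the motor.
- collar (a joint): Collar pulled back towards the motor, m: 0 forward and locked, 0.010 at its stop; spring 4 N rising to 8 N. From about 0.007 the lock lets go and an ejector pops the arbor 7 mm out (pull to the stop to be sure; a shorter pull frees nothing). Let go, the collar then stays about 0.005 back, the arbor sits loose and slides out along the axis with 2 to 5 N, and the collar snaps forward by itself.
- collar_grip (a point): Centre of the knurled brass collar (29 mm in diameter, 30 mm long), on the spindle axis, moving with it. z: outwards along the axis, from motor to wheel; x: horizontal. At the start it lies 17.5 mm behind the socket mouth and 37 mm in front of the motor's face.
- socket_mouth (a point): Centre of the front rim of the spindle's socket (bore 17.6 mm, rim 26 mm in diameter), on the axis, fixed to the spindle. z: outwards along the spindle axis.
- wheel_arbor: Pink grinding wheel on its steel arbor, 0.2 kg, loose. Origin: middle of the hub; z along the arbor to the wheel. Hub (grip here) 24 mm in diameter, z -20 to +20 mm; shank 16 mm in diameter, z -60 to -20; wheel 72 mm in diameter, z +20 to +36; nut to +49. At first locked in the socket, origin 22.5 mm in front of the socket mouth; 29.5 mm once popped.
- rack: Wooden wheel rack, 172 x 116 mm, fixed. Origin under its middle, z up. Berths along its y at x -45 (empty) and +45 mm (grey wheel). Rail at y +38 to +52, 55 mm high, with a V notch (90 deg, 30 mm wide) for each shank; cork trough at y -42 to -14 (floor 15 mm, battens 22 mm high) for the wheel rims; base between them 12 mm high, so fingertips fit beside a seated hub.
- free_berth (a point): Where the origin of the wheel arbor (middle of the hub) lies when seated in the empty berth: 51 mm above the bench. The frame is the rack's: the seated arbor lies level, its z axis opposite to this y axis (wheel towards -y, shank in the V towards +y).
- spare_wheel: Grey-green grinding wheel on the same kind of arbor, loose, lying in the other berth of the rack (x = +45 mm); same frame and sizes as the pink one. To be left there.
- disc_red: Small reddish carved disc lying on the bench, 34 x 35 x 10 mm, a bystander; origin at the centre of its underside.
- disc_tan: Tan carved disc lying on the bench, 39 x 38 x 12 mm, a bystander; origin at the centre of its underside.
- disc_tall: Thick pale carved disc on the bench, 28 x 28 x 18 mm, a bystander; origin at the centre of its underside.
- file: Flat file with a wooden handle, 216 mm long, lying on the bench, a bystander; origin at the centre of its underside.
- wood_rib: Flat oval wooden shaping rib, 38 x 89 x 8 mm, lying on the bench, a bystander; origin at the centre of its underside.

How it is judged:
On the way, in this order (a step that is already met when the one before it is completed fails the run):
1. the collar is pulled back far enough to release the arbor (value of joint collar above 0.0055 m), for 0.05 s.
2. the arbor is drawn right out of the socket (distance between wheel_arbor and socket_mouth above 0.066 m), for 0.1 s.
At the end, for the whole second after the job is handed in: The pink wheel's arbor lies at rest in the rack's empty berth: hub within 7 mm sideways, 10 mm lengthways and 6 mm in height of the seated place, axis within 0.12 rad of the berth's; the spindle's collar is forward again (under 2 mm); the grey wheel is within 15 mm of where it was (x of wheel_arbor in the frame of rack between -0.052 and -0.038 m and y of wheel_arbor in the frame of rack between -0.01 and 0.01 m and z of wheel_arbor in the frame of rack between 0.045 and 0.057 m and angle between the z axis of wheel_arbor and the y axis of rack, either way round below 0.12 rad and linear speed of wheel_arbor below 0.01 m/s and angular speed of wheel_arbor below 0.2 rad/s and value of joint collar below 0.002 m and distance of spare_wheel from where it was at the start of the episode below 0.015 m); the robot touches nothing.
It fails at once if the pink wheel is knocked or dropped hard against the rack (over 40 N) (contact force between wheel_arbor and rack above 40 N).
It fails at once if the pink wheel falls onto the bench (height (world z) of wheel_arbor below 0.036 m).
It fails at once if the grey wheel is knocked out of its berth (distance of spare_wheel from where it was at the start of the episode above 0.02 m).
It fails at once if another thing on the bench is pushed more than 30 mm (distance of any of disc_red, disc_tan, disc_tall, file, wood_rib from where it was at the start of the episode above 0.03 m).
It also fails if it takes over 40 s, if anything falls off the work surface, if the arm or the gripper's body presses on something with over 40 N, if the wrist force passes 120 N, or if a joint passes its speed limit or range.

## Working session

There is one attempt and no reset: what is moved stays moved. The work goes in short steps, Python scripts to look and compute and a tool call to move; the robot and the scene stay as the last step left them, time stands still between calls to the robot, and variables do not carry over. Pictures are saved under pics/ and viewed, at most 11 in all, crops included, and the job is handed in when it is done.

Besides the shell and the picture viewer there is one more tool, called after ">>>" by a JSON object that holds its "name" and its "arguments". move_arm: Moves the arm, as the interface text tells. Its arguments: {"type":"object","properties":{"grip":{"type":"array","items":{"type":"number"}},"linear":{"type":"array","items":{"type":"array","items":{"type":"number"}}},"rotation":{"type":"array","items":{"type":"array","items":{"type":"number"}}}},"required":["grip","linear","rotation"]}

```bash
mkdir -p pics; python3 - <<'E'
from plant import env
import cv2,numpy as np
s=env.get_state();print({k:np.round(v,3).tolist() for k,v in s.items()}, env.tip_extent)
for n in("side","top"):
    im=env.camera(n);cv2.imwrite(f"pics/{n}0.png",im[:,:,::-1]);c=env.get_calibration(n)
    print(n,np.round(c["camera_matrix"],1).tolist(),np.round(c["world_from_camera"],3).tolist(),c.keys())
E
```

```text
{'time_s': 0.0, 'q': [0.985, 0.528, 1.434, 0.0, 1.181, -0.179], 'dq': [0.001, 0.0, 0.0, 0.002, -0.001, -0.001], 'tau': [-0.001, -44.235, -17.802, -0.0, 0.008, -0.0], 'tcp_pos': [0.247, 0.573, 0.249], 'tool_rot': [-3.139, -0.0, 2.734], 'ft_force': [-0.501, -0.54, -0.119], 'wrist_torque': [-0.018, -0.046, -0.02], 'grasp_force': 0.0, 'gripper_width': 0.086} 0.019
side [[497.9, 0.0, 257.4], [0.0, 497.9, 187.1], [0.0, 0.0, 1.0]] [[0.999, -0.015, 0.031, 0.586], [0.034, 0.652, -0.757, -0.712], [-0.009, 0.758, 0.652, 0.828], [0.0, 0.0, 0.0, 1.0]] dict_keys(['camera_matrix', 'world_from_camera'])
top [[364.4, 0.0, 257.8], [0.0, 364.4, 190.5], [0.0, 0.0, 1.0]] [[-0.015, 0.984, -0.179, 0.41], [-1.0, -0.016, 0.0, 0.112], [-0.003, 0.179, 0.984, 1.004], [0.0, 0.0, 0.0, 1.0]] dict_keys(['camera_matrix', 'world_from_camera'])
```

View pics/top0.png

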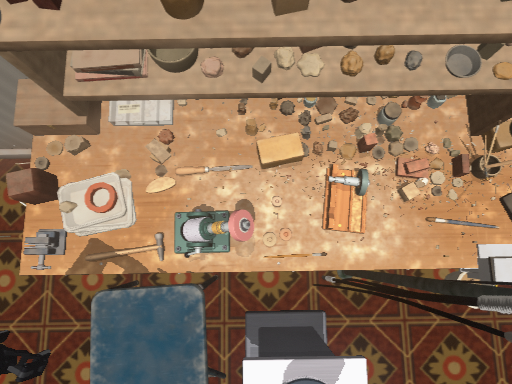

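View pics/side0.png

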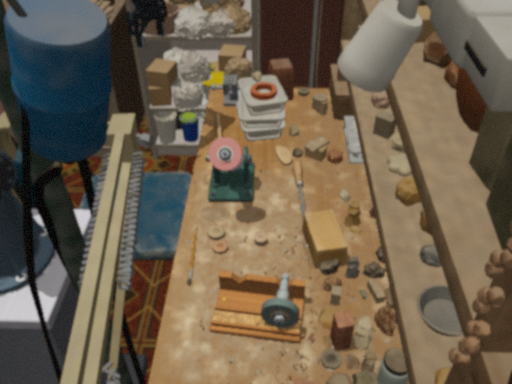

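```bash
python3 - <<'E'
import cv2
a=cv2.imread("pics/top0.png")[150:270,165:385];b=cv2.imread("pics/side0.png")[130:345,170:320]
cv2.imwrite("pics/topc.png",cv2.resize(a,None,fx=3.6,fy=3.6,interpolation=2))
cv2.imwrite("pics/sidec.png",cv2.resize(b,None,fx=2.75,fy=2.75,interpolation=2))
E
```

```text
(no output)
```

View pics/topc.png

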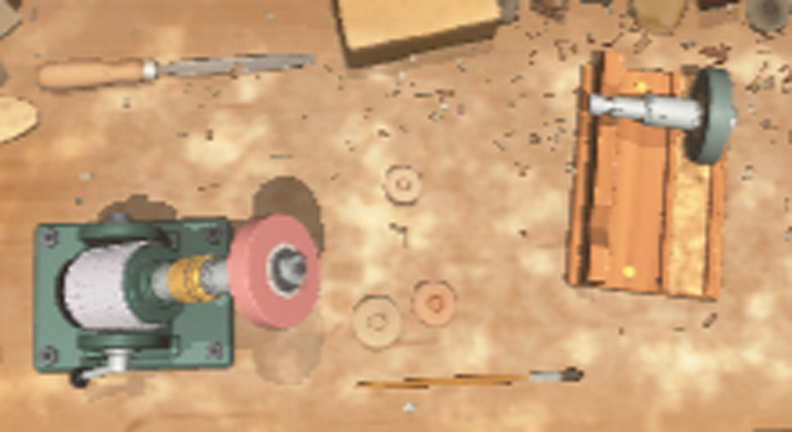

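View pics/sidec.png

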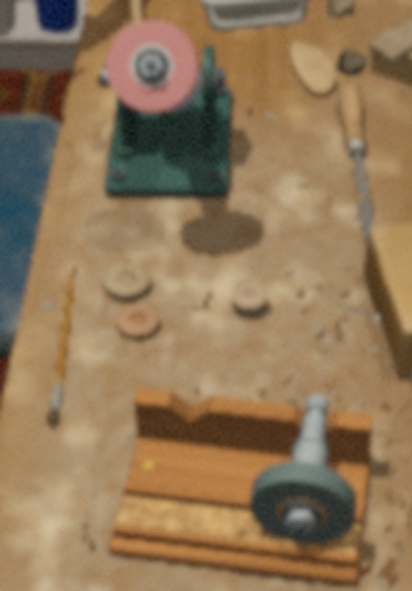

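```bash
cat >h.py <<'E'
from plant import env
import numpy as np, cv2
def ray(n,p,c=None):
    c=c or env.get_calibration(n);K=c["camera_matrix"];T=np.array(c["world_from_camera"])
    v=np.linalg.inv(K)@[p[0],p[1],1];d=T[:3,:3]@[v[0],-v[1],-v[2]];return T[:3,3],d/np.linalg.norm(d)
def plane(n,p,z,c=None):
    o,d=ray(n,p,c);return o+d*(z-o[2])/d[2]
def tri(rs):
    A=sum(np.eye(3)-np.outer(d,d) for o,d in rs);b=sum((np.eye(3)-np.outer(d,d))@o for o,d in rs);x=np.linalg.solve(A,b)
    return x,[round(float(np.linalg.norm(np.cross(x-o,d))),4) for o,d in rs]
E
cat >m.py <<'E'
from h import *
np.set_printoptions(precision=4,suppress=True)
T=lambda u,v:(165+(u+.5)/3.6-.5,150+(v+.5)/3.6-.5)
S=lambda u,v:(170+(u+.5)/2.75-.5,130+(v+.5)/2.75-.5)
print("base corners z.01")
for p in[(36,226),(231,218),(233,366),(36,372)]:print(plane("top",T(*p),.01))
print("side front corners");
for p in[(107,189),(229,191)]:print(plane("side",S(*p),.005))
print("nut",tri([ray("top",T(293,268)),ray("side",S(150,66))]))
print("grey shank end z.051",plane("top",T(592,105),.051),plane("side",S(317,400),.055))
print("grey nut end",plane("top",T(733,120),.051),plane("side",S(299,519),.051),tri([ray("top",T(733,120)),ray("side",S(299,519))]))
print("rack rail top left/right side view z.055");
for p in[(137,390),(371,413)]:print(plane("side",S(*p),.055))
print("V bottom? z.040",plane("side",S(188,412),.040))
print("rack near corners side z.02/0");
for p in[(112,552),(357,581)]:print(plane("side",S(*p),.0))
print("top rack near corners z.022")
for p in[(718,299)]:print(plane("top",T(*p),.022))
print("rail outer top ends, z.055")
for p in[(570,286),(587,65)]:print(plane("top",T(*p),.055))
E
python3 m.py
```

```text
base corners z.01
[0.5327 0.341  0.01  ]
[0.5365 0.1923 0.01  ]
[0.4251 0.191  0.01  ]
[0.4229 0.3383 0.01  ]
side front corners
[0.4272 0.1975 0.005 ]
[0.5369 0.1975 0.005 ]
nut (array([0.4812, 0.1393, 0.1876]), [0.0008, 0.0008])
grey shank end z.051 [ 0.6115 -0.0792  0.051 ] [ 0.612  -0.0795  0.055 ]
grey nut end [ 0.5985 -0.183   0.051 ] [ 0.5994 -0.1773  0.051 ] (array([ 0.5984, -0.1812,  0.0563]), [0.0009, 0.0009])
rack rail top left/right side view z.055
[ 0.482  -0.0738  0.055 ]
[ 0.6503 -0.0902  0.055 ]
V bottom? z.040 [ 0.5189 -0.0808  0.04  ]
rack near corners side z.02/0
[ 0.4705 -0.1727  0.    ]
[ 0.6398 -0.1907 -0.    ]
top rack near corners z.022
[ 0.4686 -0.1713  0.022 ]
rail outer top ends, z.055
[ 0.4776 -0.0558  0.055 ]
[ 0.6411 -0.0762  0.055 ]
```

```bash
cat >>h.py <<'E'
from scipy.spatial.transform import Rotation as Ro
def Rt(yaw,tilt): # tool: y along x-ish, z down, leaning back by tilt about x
    return Ro.from_euler('z',yaw)*Ro.from_euler('x',-tilt)*Ro.from_matrix(np.array([[0,1,0],[1,0,0],[0,0,-1.]]))
def delta(p,R):
    s=env.get_state();R0=Ro.from_euler('xyz',s["tool_rot"])
    print("lin",np.round((np.array(p)-s["tcp_pos"])/.5,4),"rot",np.round((R*R0.inv()).as_rotvec()/np.deg2rad(120),4),
      "deg",round(np.rad2deg((R*R0.inv()).magnitude()),1),"tcp",np.round(s["tcp_pos"],4),"q",np.round(s["q"],2),"f",np.round(s["ft_force"],1),"w",round(s["gripper_width"],4),"t",s["time_s"])
E
python3 -c "
from h import *
delta([.480,.286,.217],Rt(.015,np.deg2rad(42)))"
```

```text
lin [ 0.465  -0.5745 -0.0649] rot [-0.3066 -0.206  -0.5219] deg 76.7 tcp [0.2475 0.5732 0.2494] q [ 0.98  0.53  1.43  0.    1.18 -0.18] f [ 0.6  0.1 -0. ] w 0.0855 t 0.1
```

>>> {"name": "move_arm", "arguments": {"grip": [1,1,1,1,1,1,1,1,1,1,1,1,1,1], "linear": [[0.465,-0.5745,-0.065],[0.465,-0.5745,-0.065],[0.465,-0.5745,-0.065],[0.465,-0.5745,-0.065],[0.465,-0.5745,-0.065],[0.465,-0.5745,-0.065],[0.465,-0.5745,-0.065],[0.465,-0.5745,-0.065],[0.465,-0.5745,-0.065],[0.465,-0.5745,-0.065],[0.465,-0.5745,-0.065],[0.465,-0.5745,-0.065],[0.465,-0.5745,-0.065],[0.465,-0.5745,-0.065]], "rotation": [[-0.3066,-0.206,-0.522],[-0.3066,-0.206,-0.522],[-0.3066,-0.206,-0.522],[-0.3066,-0.206,-0.522],[-0.3066,-0.206,-0.522],[-0.3066,-0.206,-0.522],[-0.3066,-0.206,-0.522],[-0.3066,-0.206,-0.522],[-0.3066,-0.206,-0.522],[-0.3066,-0.206,-0.522],[-0.3066,-0.206,-0.522],[-0.3066,-0.206,-0.522],[-0.3066,-0.206,-0.522],[-0.3066,-0.206,-0.522]]}}

```text
time_s: 1.27
tcp_pos: [0.4799, 0.2866, 0.2177]
tool_rot: [3.141, 0.733, 1.589]
ft_force: [0.7, -0.3, -0.0]
gripper_width: 0.0856
grasp_force: 0.0
```

```bash
python3 - <<'E'
from h import *
delta([.480,.286,.217],Rt(.015,np.deg2rad(42)))
c=env.get_calibration("wrist");im=env.camera("wrist");cv2.imwrite("pics/w1.png",im[:,:,::-1])
import pickle;pickle.dump(c,open("w1.pkl","wb"))
print(np.round(c["world_from_camera"],3),c["camera_matrix"])
K=np.array(c["camera_matrix"]);T=np.linalg.inv(c["world_from_camera"])
a=np.array([.011,-.743,.669])
C=np.array([.4802,.2054,.1281])
for k in(0,.0175,.04,.06,.076):
  v=T[:3,:3]@(C+a*k)+T[:3,3];print(k,(K@[v[0],-v[1],-v[2]])[:2]/-v[2])
E
```

```text
lin [ 0.0003 -0.0011 -0.0014] rot [-0.0001  0.0001 -0.0015] deg 0.2 tcp [0.4799 0.2866 0.2177] q [ 0.61  0.71  1.4  -0.59  1.52  0.78] f [ 0.7 -0.3 -0. ] w 0.0856 t 1.2667
[[ 1.    -0.009 -0.015  0.478]
 [ 0.018  0.541  0.841  0.418]
 [ 0.001 -0.841  0.541  0.264]
 [ 0.     0.     0.     1.   ]] [[319.37510427   0.         252.75285308]
 [  0.         319.37510427 192.69563274]
 [  0.           0.           1.        ]]
0 [250.635475   193.94709905]
0.0175 [250.64227916 214.876541  ]
0.04 [250.6506785  240.71268958]
0.06 [250.6578344  262.72408236]
0.076 [250.66336078 279.72307349]
```

View pics/w1.png

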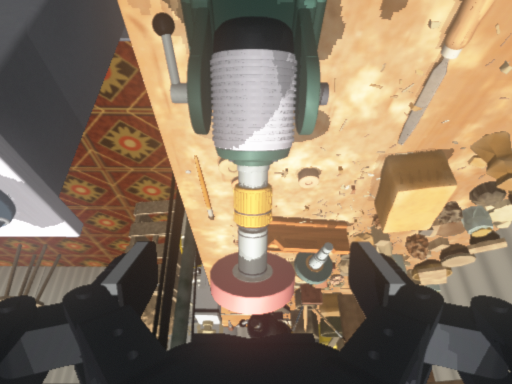

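```bash
python3 - <<'E'
from h import *
import pickle
c=pickle.load(open("w1.pkl","rb"));im=cv2.imread("pics/w1.png");h=cv2.cvtColor(im,cv2.COLOR_BGR2HSV)
m=(cv2.inRange(h,(16,130,90),(32,255,255)));m[:165]=0;m[240:]=0;m[:,:215]=0;m[:,290:]=0
for r in range(174,236,3):
  x=np.where(m[r])[0];print(r,(x.min(),x.max(),len(x)) if len(x) else 0,end=' ')
cc=np.where(m[:,245:262].mean(1)>128)[0];print("\nrows center",cc.min(),cc.max())
mp=(cv2.inRange(h,(165,60,60),(180,255,255))|cv2.inRange(h,(0,60,60),(6,255,255)));mp[:240]=0;mp[320:]=0;mp[:,:200]=0;mp[:,310:]=0
y,x=np.where(mp);print("pink",x.min(),x.max(),y.min(),y.max(),[ (np.where(mp[r])[0].min(),np.where(mp[r])[0].max()) for r in(265,275,285,295)])
K=np.array(c["camera_matrix"]);T=np.linalg.inv(c["world_from_camera"])
def P(X):
  v=T[:3,:3]@X+T[:3,3];return np.round((K@[v[0],-v[1],-v[2]])[:2]/-v[2],1)
a=np.array([.011,-.743,.669]);n=np.array([-.01,.669,.743]);C=np.array([.4802,.2054,.1281])
print("top surf ends",P(C-a*.015+n*.0145),P(C+a*.015+n*.0145),"sides",P(C+[.0145,0,0]),P(C-[.0145,0,0]))
print("wheel",P(C+a*.06+[.036,0,0]),P(C+a*.06-[.036,0,0]),P(C+a*.076+n*.036),P(C+a*.06+n*.036))
E
```

```text
174 0 177 0 180 0 183 0 186 0 189 (np.int64(234), np.int64(271), 26) 192 (np.int64(234), np.int64(271), 25) 195 (np.int64(234), np.int64(271), 30) 198 (np.int64(234), np.int64(271), 32) 201 (np.int64(234), np.int64(271), 29) 204 (np.int64(234), np.int64(271), 30) 207 (np.int64(234), np.int64(271), 30) 210 (np.int64(236), np.int64(269), 27) 213 (np.int64(234), np.int64(271), 11) 216 (np.int64(235), np.int64(271), 25) 219 (np.int64(234), np.int64(272), 33) 222 (np.int64(236), np.int64(270), 30) 225 (np.int64(240), np.int64(265), 20) 228 0 231 0 234 0 
rows center 190 227
pink 204 294 254 319 [(np.int64(216), np.int64(290)), (np.int64(211), np.int64(294)), (np.int64(211), np.int64(293)), (np.int64(212), np.int64(291))]
top surf ends [250.6 179.5] [250.6 218. ] sides [268.9 194.1] [232.3 193.8]
wheel [293.4 263. ] [207.8 262.5] [250.5 305.1] [250.5 286. ]
```

```bash
python3 - <<'E'
from h import *
C=np.array([.4816,.2002,.1328]);n=np.array([-.01,.669,.743])
delta(C+.05*n,Rt(.015,np.deg2rad(42)))
delta(C,Rt(.015,np.deg2rad(42)))
E
```

```text
lin [ 0.0026 -0.1059 -0.0963] rot [-0.0001  0.0004 -0.0014] deg 0.2 tcp [0.4798 0.2866 0.2181] q [ 0.61  0.71  1.4  -0.59  1.52  0.78] f [ 0.1 -0.9  0.6] w 0.0859 t 1.3167
lin [ 0.0036 -0.1728 -0.1706] rot [-0.0001  0.0004 -0.0014] deg 0.2 tcp [0.4798 0.2866 0.2181] q [ 0.61  0.71  1.4  -0.59  1.52  0.78] f [ 0.1 -0.9  0.6] w 0.0859 t 1.3167
```

>>> {"name": "move_arm", "arguments": {"grip": [1,1,1,0.6,0.3,0.2,0.2], "linear": [[0.003,-0.055,-0.048],[0.003,-0.106,-0.096],[0.003,-0.14,-0.134],[0.0036,-0.158,-0.154],[0.0036,-0.173,-0.171],[0.0036,-0.173,-0.171],[0.0036,-0.173,-0.171]], "rotation": [[0,0,0],[0,0,0],[0,0,0],[0,0,0],[0,0,0],[0,0,0],[0,0,0]]}}

```text
time_s: 1.9
tcp_pos: [0.4822, 0.2002, 0.1328]
tool_rot: [3.139, 0.733, 1.585]
ft_force: [0.4, 0.3, 0.4]
gripper_width: 0.0512
grasp_force: 0.0
```

```bash
python3 - <<'E'
from h import *
delta([.4816,.2002,.1328],Rt(.015,np.deg2rad(42)))
c=env.get_calibration("wrist")
for n in("wrist",): cv2.imwrite("pics/w2.png",env.camera(n)[:,:,::-1])
E
```

```text
lin [-0.0013 -0.      0.    ] rot [-0.0001  0.001  -0.0007] deg 0.1 tcp [0.4822 0.2002 0.1328] q [ 0.5   0.77  1.59 -0.67  1.26  0.85] f [0.4 0.3 0.4] w 0.0512 t 1.9
```

View pics/w2.png

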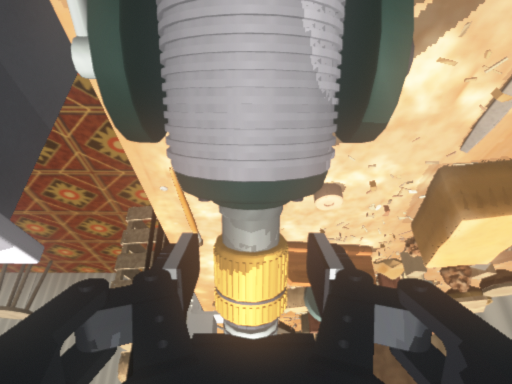

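>>> {"name": "move_arm", "arguments": {"grip": [-1,-1,-1,-1,-1,-1,-1,-1], "linear": [[0,0,0],[0,0,0],[0,0,0],[0,0,0],[0,0,0],[0,0,0],[0,0,0],[0,0,0]], "rotation": [[0,0,0],[0,0,0],[0,0,0],[0,0,0],[0,0,0],[0,0,0],[0,0,0],[0,0,0]]}}

```text
time_s: 2.62
tcp_pos: [0.4813, 0.2011, 0.1333]
tool_rot: [3.139, 0.733, 1.585]
ft_force: [-3.9, 3.6, 5.0]
gripper_width: 0.0258
grasp_force: 59.7
```

>>> {"name": "move_arm", "arguments": {"grip": [-1,-1,-1,-1,-1,-1], "linear": [[0,0.005,-0.0045],[0,0.0095,-0.0085],[0,0.0134,-0.012],[0,0.0149,-0.0134],[0,0.0149,-0.0134],[0,0.0149,-0.0134]], "rotation": [[0,0,0],[0,0,0],[0,0,0],[0,0,0],[0,0,0],[0,0,0]]}}

```text
time_s: 3.12
tcp_pos: [0.4812, 0.2069, 0.1281]
tool_rot: [3.14, 0.738, 1.585]
ft_force: [-3.4, -0.7, 9.7]
gripper_width: 0.0256
grasp_force: 60.3
```

```bash
python3 - <<'E'
from h import *
delta([.4816,.2002,.1328],Rt(.015,np.deg2rad(42)))
a=env.camera("wrist")[150:384,130:390,::-1];b=env.camera("side")[120:210,190:270,::-1]
a=cv2.resize(a,None,fx=1.7,fy=1.7);b=cv2.resize(b,(354,398))
cv2.imwrite("pics/w3.png",np.hstack([a[:397],b[:397]]))
E
```

```text
lin [ 0.0008 -0.0135  0.0094] rot [0.0023 0.0005 0.    ] deg 0.3 tcp [0.4812 0.2069 0.1281] q [ 0.51  0.78  1.58 -0.67  1.27  0.86] f [-3.4 -0.7  9.7] w 0.0256 t 3.1167
```

View pics/w3.png

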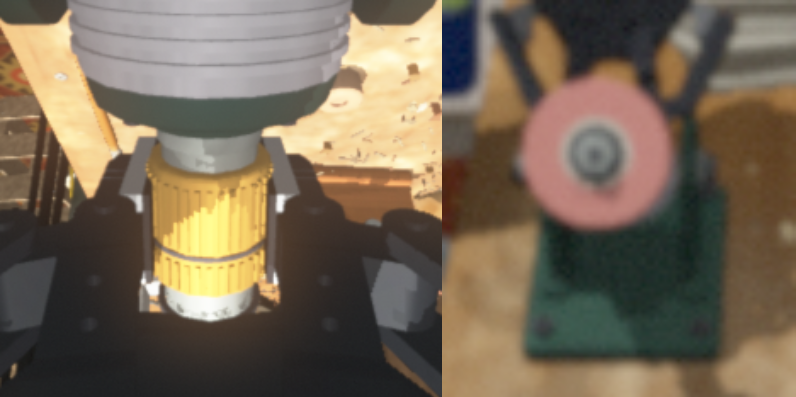

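>>> {"name": "move_arm", "arguments": {"grip": [-1,-1,-1,-1,-1], "linear": [[0,0.003,-0.0027],[0,0.006,-0.0054],[0,0.006,-0.0054],[0,0.006,-0.0054],[0,0.006,-0.0054]], "rotation": [[0,0,0],[0,0,0],[0,0,0],[0,0,0],[0,0,0]]}}

```text
time_s: 3.63
tcp_pos: [0.4812, 0.2082, 0.127]
tool_rot: [3.141, 0.743, 1.585]
ft_force: [-3.2, -3.9, 15.2]
gripper_width: 0.0256
grasp_force: 62.8
```

```bash
python3 - <<'E'
from h import *
delta([.4816,.2002,.1328],Rt(.015,np.deg2rad(42)))
b0=cv2.imread("pics/side0.png")
b=env.camera("side")[:,:,::-1]
for im in(b0,b):
  h=cv2.cvtColor(np.ascontiguousarray(im),cv2.COLOR_BGR2HSV);m=cv2.inRange(h,(165,60,60),(180,255,255))|cv2.inRange(h,(0,60,60),(5,255,255));m[:,:200]=0;m[:,255:]=0;m[:125]=0;m[185:]=0
  y,x=np.where(m);print(x.min(),x.max(),y.min(),y.max(),len(x))
t0=cv2.imread("pics/top0.png");t=env.camera("top")[:,:,::-1]
for im in(t0,t):
  h=cv2.cvtColor(np.ascontiguousarray(im),cv2.COLOR_BGR2HSV);m=cv2.inRange(h,(165,60,60),(180,255,255))|cv2.inRange(h,(0,60,60),(5,255,255));m[:,:215]=0;m[:,265:]=0;m[:200]=0;m[250:]=0
  y,x=np.where(m);print(x.min(),x.max(),y.min(),y.max(),len(x),x.mean())
E
```

```text
lin [ 0.0008 -0.0159  0.0115] rot [0.0048 0.0004 0.0002] deg 0.6 tcp [0.4812 0.2082 0.127 ] q [ 0.51  0.79  1.57 -0.67  1.27  0.87] f [-3.2 -3.9 15.2] w 0.0256 t 3.6333
209 241 138 170 611
208 242 136 171 689
228 253 210 240 515 239.78446601941747
232 255 209 240 498 242.859437751004
```

>>> {"name": "move_arm", "arguments": {"grip": [0.2,0.2,0.2,0.2,0.2], "linear": [[0,0,0],[0,0,0],[0,0,0],[0,0,0],[0,0,0]], "rotation": [[0,0,0],[0,0,0],[0,0,0],[0,0,0],[0,0,0]]}}

```text
time_s: 4.15
tcp_pos: [0.4822, 0.2107, 0.1226]
tool_rot: [3.139, 0.733, 1.586]
ft_force: [1.1, -0.5, 0.9]
gripper_width: 0.0513
grasp_force: 0.0
```

```bash
python3 - <<'E'
from h import *
delta([.4821,.1653,.1642],Rt(.015,np.deg2rad(42)))
E
```

```text
lin [-0.0003 -0.0909  0.0831] rot [ 0.      0.0008 -0.0007] deg 0.1 tcp [0.4822 0.2107 0.1226] q [ 0.51  0.79  1.57 -0.67  1.26  0.87] f [ 1.1 -0.5  0.9] w 0.0513 t 4.15
```

>>> {"name": "move_arm", "arguments": {"grip": [0.2,0.2,0.2,-0.4,-1,-1,-1,-1,-1,-1], "linear": [[-0.001,-0.04,0.037],[-0.0016,-0.075,0.068],[-0.0016,-0.091,0.083],[-0.0016,-0.091,0.083],[-0.0016,-0.091,0.083],[-0.0016,-0.091,0.083],[-0.0016,-0.091,0.083],[-0.0016,-0.091,0.083],[-0.0016,-0.091,0.083],[-0.0016,-0.091,0.083]], "rotation": [[0,0,0],[0,0,0],[0,0,0],[0,0,0],[0,0,0],[0,0,0],[0,0,0],[0,0,0],[0,0,0],[0,0,0]]}}

```text
time_s: 4.98
tcp_pos: [0.4817, 0.1656, 0.164]
tool_rot: [3.139, 0.733, 1.586]
ft_force: [0.6, 0.6, 0.5]
gripper_width: 0.0222
grasp_force: 58.5
```

```bash
python3 - <<'E'
from h import *
delta([.4821,.1653,.1642],Rt(.015,np.deg2rad(42)))
a=env.camera("wrist")[150:384,130:390,::-1]
cv2.imwrite("pics/w4.png",cv2.resize(a,None,fx=1.7,fy=1.7))
E
```

```text
lin [ 0.0009 -0.0006  0.0004] rot [-0.0002  0.001  -0.0009] deg 0.2 tcp [0.4817 0.1656 0.164 ] q [ 0.45  0.7   1.63 -0.7   1.25  0.81] f [0.6 0.6 0.5] w 0.0222 t 4.9833
```

View pics/w4.png

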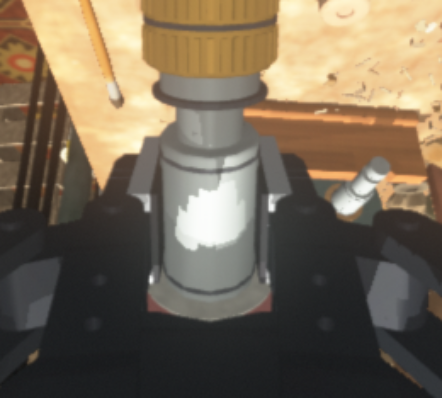

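>>> {"name": "move_arm", "arguments": {"grip": [-1,-1,-1,-1,-1,-1,-1,-1], "linear": [[0.0002,-0.015,0.0134],[0.0004,-0.03,0.027],[0.0006,-0.045,0.0405],[0.0008,-0.06,0.054],[0.001,-0.075,0.0675],[0.0012,-0.09,0.081],[0.0012,-0.09,0.081],[0.0012,-0.09,0.081]], "rotation": [[0,0,0],[0,0,0],[0,0,0],[0,0,0],[0,0,0],[0,0,0],[0,0,0],[0,0,0]]}}

```text
time_s: 5.7
tcp_pos: [0.4819, 0.1194, 0.2055]
tool_rot: [3.138, 0.733, 1.583]
ft_force: [-0.0, 0.6, -2.3]
gripper_width: 0.0226
grasp_force: 58.8
```

```bash
python3 - <<'E'
from h import *
delta([.5155,-.121,.130],Rt(-.115,0))
c=env.get_calibration("wrist");a=env.camera("wrist")
import pickle;pickle.dump(c,open("w5.pkl","wb"));cv2.imwrite("pics/w5.png",a[:,:,::-1])
E
```

```text
lin [ 0.0671 -0.4808 -0.1509] rot [ 0.3497 -0.0164 -0.0588] deg 42.6 tcp [0.4819 0.1194 0.2055] q [ 0.37  0.61  1.68 -0.72  1.25  0.74] f [-0.   0.6 -2.3] w 0.0226 t 5.7
```

>>> {"name": "move_arm", "arguments": {"grip": [-1,-1,-1,-1,-1,-1,-1,-1,-1,-1,-1,-1], "linear": [[0.006,-0.048,-0.01],[0.013,-0.096,-0.02],[0.02,-0.144,-0.03],[0.027,-0.192,-0.045],[0.034,-0.24,-0.06],[0.04,-0.29,-0.07],[0.047,-0.34,-0.08],[0.054,-0.39,-0.09],[0.06,-0.435,-0.1],[0.067,-0.481,-0.11],[0.067,-0.481,-0.11],[0.067,-0.481,-0.11]], "rotation": [[0.035,-0.0016,-0.006],[0.07,-0.0033,-0.012],[0.105,-0.005,-0.018],[0.14,-0.0066,-0.024],[0.175,-0.008,-0.03],[0.21,-0.01,-0.035],[0.245,-0.0115,-0.041],[0.28,-0.013,-0.047],[0.315,-0.015,-0.053],[0.35,-0.0164,-0.059],[0.35,-0.0164,-0.059],[0.35,-0.0164,-0.059]]}}

```text
time_s: 6.75
tcp_pos: [0.5153, -0.123, 0.1492]
tool_rot: [-3.14, 0.0, 1.453]
ft_force: [0.2, -0.1, -2.2]
gripper_width: 0.0223
grasp_force: 58.9
```

```bash
python3 - <<'E'
from h import *
import pickle
delta([.5155,-.121,.130],Rt(-.115,0))
pickle.dump(env.get_calibration("wrist"),open("w6.pkl","wb"))
w=env.camera("wrist")[:,:,::-1];s=env.camera("side")[:,:,::-1];t=env.camera("top")[:,:,::-1]
for n,i in zip("wst",(w,s,t)):cv2.imwrite(f"pics/6{n}.png",i)
print(env.get_calibration("wrist")["world_from_camera"].round(3))
a=cv2.resize(w,(512,384))[:, :];b=cv2.resize(s[220:345,195:297],(288,353),interpolation=2);b=cv2.copyMakeBorder(b,0,31,0,0,0)
cc=cv2.resize(t[150:250,300:400],(215,215),interpolation=2)
cv2.imwrite("pics/c6.png",np.hstack([a,b]))
E
```

```text
lin [ 0.0004  0.004  -0.0385] rot [ 0.0001 -0.0006  0.0015] deg 0.2 tcp [ 0.5153 -0.123   0.1492] q [-0.45  0.55  1.76 -0.    0.83 -0.33] f [ 0.2 -0.1 -2.2] w 0.0223 t 6.75
[[ 0.994  0.108  0.031  0.523]
 [-0.113  0.959  0.26  -0.053]
 [-0.002 -0.262  0.965  0.272]
 [ 0.     0.     0.     1.   ]]
```

View pics/c6.png

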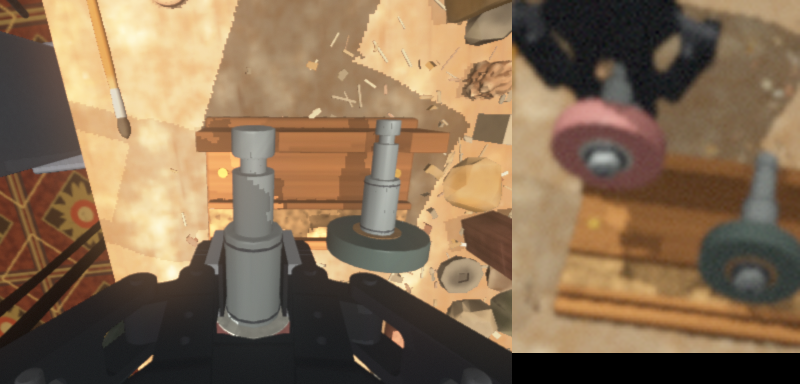

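```bash
python3 - <<'E'
from h import *
import pickle
np.set_printoptions(precision=4,suppress=True)
c=pickle.load(open("w6.pkl","rb"));P=lambda u,v,z:plane("w",(u,v),z,c)
A,B,C,D=[P(u,v,.055) for u,v in((197,130),(448,133),(448,152),(197,151))]
print(A,B,C,D,"len",np.linalg.norm(A-B),np.linalg.norm(D-C),"yaw",np.arctan2(*(B-A)[[1,0]]),np.arctan2(*(C-D)[[1,0]]))
th=np.arctan2(*(C-D)[[1,0]])
for th in(-.115,th):
  x=np.array([np.cos(th),np.sin(th),0]);y=np.array([-x[1],x[0],0])
  fb=(A+B+C+D)/4-.045*y-.045*x;print("berth from rail",fb)
  # grey: shoulder top (arbor z -20), shank end
  sh=P(382,182,.063);se=P(388,121,.059);print("grey shoulder",sh,"berth",sh-.02*y-.09*x,"| shank end",se,se-.06*y-.09*x,"axis yaw",np.arctan2(*(se-sh)[[1,0]])-np.pi/2)
z=.1492
s=P(254,229,z+.012);e=P(255,127,z+.008);print("pink shoulder",s,"end",e,"yaw",np.arctan2(*(e-s)[[1,0]])-np.pi/2,"len",np.linalg.norm((e-s)[:2]))
th=-.115;y=np.array([-np.sin(th),np.cos(th),0]);print("origin est",s-.02*y,e-.06*y)
E
```

```text
[ 0.4848 -0.0683  0.055 ] [ 0.6514 -0.0901  0.055 ] [ 0.6519 -0.103   0.055 ] [ 0.4825 -0.0822  0.055 ] len 0.16798215939313094 0.1706631160234092 yaw -0.13039075717350038 -0.12256883567411682
berth from rail [ 0.5178 -0.1254  0.055 ]
grey shoulder [ 0.604  -0.1165  0.063 ] berth [ 0.5123 -0.1261  0.063 ] | shank end [ 0.61   -0.0771  0.059 ] [ 0.5137 -0.1264  0.059 ] axis yaw -0.14946701098076987
berth from rail [ 0.5175 -0.1251  0.055 ]
grey shoulder [ 0.604  -0.1165  0.063 ] berth [ 0.5123 -0.1254  0.063 ] | shank end [ 0.61   -0.0771  0.059 ] [ 0.5133 -0.1257  0.059 ] axis yaw -0.14946701098076987
pink shoulder [ 0.519  -0.101   0.1612] end [ 0.5237 -0.0644  0.1572] yaw -0.12754625333051361 len 0.03686008506726142
origin est [ 0.5167 -0.1209  0.1612] [ 0.5168 -0.124   0.1572]
```

>>> {"name": "move_arm", "arguments": {"grip": [-1,-1,-1,-1,-1,-1,-1,-1], "linear": [[-0.0006,-0.005,-0.02],[-0.0006,-0.005,-0.06],[-0.0006,-0.005,-0.1],[-0.0006,-0.005,-0.13],[-0.0006,-0.005,-0.15],[-0.0006,-0.005,-0.165],[-0.0006,-0.005,-0.172],[-0.0006,-0.005,-0.172]], "rotation": [[0,0,-0.003],[0,0,-0.003],[0,0,-0.003],[0,0,-0.003],[0,0,-0.003],[0,0,-0.003],[0,0,-0.003],[0,0,-0.003]]}}

```text
time_s: 7.57
tcp_pos: [0.515, -0.1225, 0.0633]
tool_rot: [-3.141, -0.0, 1.452]
ft_force: [-0.6, 0.4, -1.3]
gripper_width: 0.0223
grasp_force: 58.9
```

```bash
python3 - <<'E'
from h import *
import pickle
delta([.515,-.1255,.051],Rt(-.122,0))
pickle.dump(env.get_calibration("wrist"),open("w7.pkl","wb"))
w=env.camera("wrist")[:,:,::-1];s=env.camera("side")[:,:,::-1]
cv2.imwrite("pics/7w.png",w);cv2.imwrite("pics/7s.png",s)
b=cv2.resize(s[220:345,195:297],(288,353),interpolation=2);b=cv2.copyMakeBorder(b,0,31,0,0,0)
cv2.imwrite("pics/c7.png",np.hstack([w,b]))
E
```

```text
lin [-0.     -0.006  -0.0246] rot [-0.0001 -0.0005 -0.0013] deg 0.2 tcp [ 0.515  -0.1225  0.0633] q [-0.44  0.7   1.81 -0.    0.63 -0.33] f [-0.6  0.4 -1.3] w 0.0223 t 7.5667
```

View pics/c7.png

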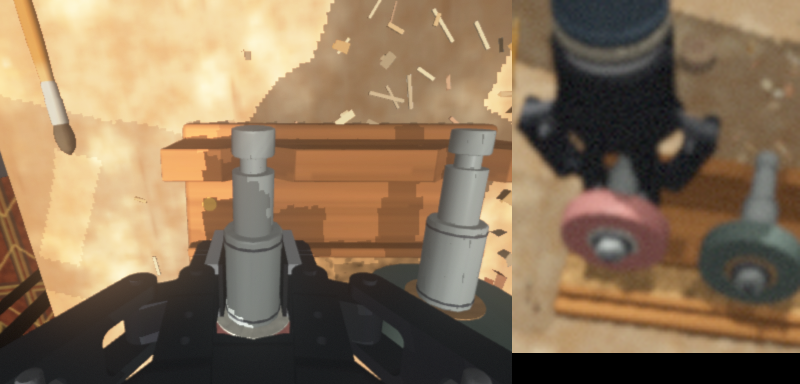

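```bash
python3 - <<'E'
from h import *
import pickle
np.set_printoptions(precision=4,suppress=True)
c=pickle.load(open("w7.pkl","rb"));P=lambda u,v,z:plane("w",(u,v),z,c)
th=-.122;x=np.array([np.cos(th),np.sin(th),0]);y=np.array([-x[1],x[0],0])
pe,ps=P(253,127,.0713),P(252,230,.0753);ge,gs=P(474,129,.059),P(457,219,.063)
for n,a,b in(("end",pe,ge),("sh",ps,gs)):print(n,a,b,"dx",(a-b)@x,"dy",(a-b)@y)
print("yaws",[np.arctan2(*(p-q)[[1,0]])-np.pi/2 for p,q in((pe,ps),(ge,gs))])
L,R=P(162,180,.055),P(511,181,.055);print("rail front",L,R,np.arctan2(*(R-L)[[1,0]]),"pink origin-rail front y",(pe-.06*y-L)@y,(ps-.02*y-L)@y,"x from rail left end",(pe-L)@x,(ps-L)@x)
E
```

```text
end [ 0.5227 -0.0638  0.0713] [ 0.6083 -0.0757  0.059 ] dx -0.08636942751117332 dy 0.0013500752475039783
sh [ 0.5179 -0.1008  0.0753] [ 0.6009 -0.1109  0.063 ] dx -0.08363412633218995 dy -6.143960373589281e-05
yaws [np.float64(-0.1296410513249482), np.float64(-0.20606484347527876)]
rail front [ 0.482 -0.082  0.055] [ 0.6277 -0.1     0.055 ] -0.12269055084997083 pink origin-rail front y -0.03701890381063519 -0.03426971518324136 x from rail left end 0.0382132039770018 0.037928563075736714
```

>>> {"name": "move_arm", "arguments": {"grip": [-1,-1,-1,-1,-1,-1], "linear": [[0,-0.002,-0.006],[0,-0.003,-0.011],[0,-0.003,-0.015],[0,-0.003,-0.018],[0,-0.003,-0.02],[0,-0.003,-0.02]], "rotation": [[0,0,0],[0,0,0],[0,0,0],[0,0,0],[0,0,0],[0,0,0]]}}

```text
time_s: 8.17
tcp_pos: [0.515, -0.1246, 0.0537]
tool_rot: [-3.141, -0.0, 1.45]
ft_force: [1.0, 0.6, -1.9]
gripper_width: 0.0223
grasp_force: 58.9
```

>>> {"name": "move_arm", "arguments": {"grip": [-1,-1,-1], "linear": [[0,0,-0.002],[0,0,-0.004],[0,0,-0.004]], "rotation": [[0,0,0],[0,0,0],[0,0,0]]}}

```text
time_s: 8.42
tcp_pos: [0.5152, -0.1246, 0.0518]
tool_rot: [3.141, 0.0, 1.451]
ft_force: [-0.6, -0.5, -1.4]
gripper_width: 0.0224
grasp_force: 58.9
```

>>> {"name": "move_arm", "arguments": {"grip": [-1,-1,-1], "linear": [[0,0,-0.002],[0,0,-0.004],[0,0,-0.004]], "rotation": [[0,0,0],[0,0,0],[0,0,0]]}}

```text
time_s: 8.67
tcp_pos: [0.5153, -0.124, 0.0509]
tool_rot: [3.141, -0.0, 1.45]
ft_force: [-1.6, 4.3, 7.9]
gripper_width: 0.0222
grasp_force: 59.9
```

>>> {"name": "move_arm", "arguments": {"grip": [-0.4,-0.35,-0.3,-0.2,0,0.1,0.2,0.2], "linear": [[0,0,0],[0,0,0],[0,0,0],[0,0,0],[0,0,0],[0,0,0],[0,0,0],[0,0,0]], "rotation": [[0,0,0],[0,0,0],[0,0,0],[0,0,0],[0,0,0],[0,0,0],[0,0,0],[0,0,0]]}}

```text
time_s: 9.33
tcp_pos: [0.5151, -0.1246, 0.0498]
tool_rot: [-3.142, 0.0, 1.451]
ft_force: [0.1, -0.4, -0.2]
gripper_width: 0.0512
grasp_force: 0.0
```

>>> {"name": "move_arm", "arguments": {"grip": [0.2,0.2,0.2,0.2,0.2,0.2,0.2], "linear": [[0,0,0.02],[0,0,0.06],[0,0,0.12],[0,0,0.18],[0,0,0.24],[0,0,0.24],[0,0,0.24]], "rotation": [[0,0,0],[0,0,0],[0,0,0],[0,0,0],[0,0,0],[0,0,0],[0,0,0]]}}

```text
time_s: 9.92
tcp_pos: [0.5163, -0.125, 0.1724]
tool_rot: [3.137, 0.002, 1.451]
ft_force: [-0.6, 1.0, -1.3]
gripper_width: 0.0515
grasp_force: 0.0
```

```bash
python3 - <<'E'
from h import *
import pickle
delta([.515,-.1255,.051],Rt(-.122,0))
pickle.dump(env.get_calibration("wrist"),open("w8.pkl","wb"))
w=env.camera("wrist")[:,:,::-1];s=env.camera("side")[:,:,::-1]
cv2.imwrite("pics/8w.png",w)
b=cv2.resize(s[130:345,180:308],(288,484),interpolation=2);w=cv2.copyMakeBorder(w,0,100,0,0,0)
cv2.imwrite("pics/c8.png",np.hstack([w,b]))
E
```

```text
lin [-0.0025 -0.001  -0.2428] rot [ 0.0012  0.0023 -0.001 ] deg 0.3 tcp [ 0.5163 -0.125   0.1724] q [-0.45  0.51  1.75 -0.    0.88 -0.33] f [-0.6  1.  -1.3] w 0.0515 t 9.9167
```

View pics/c8.png

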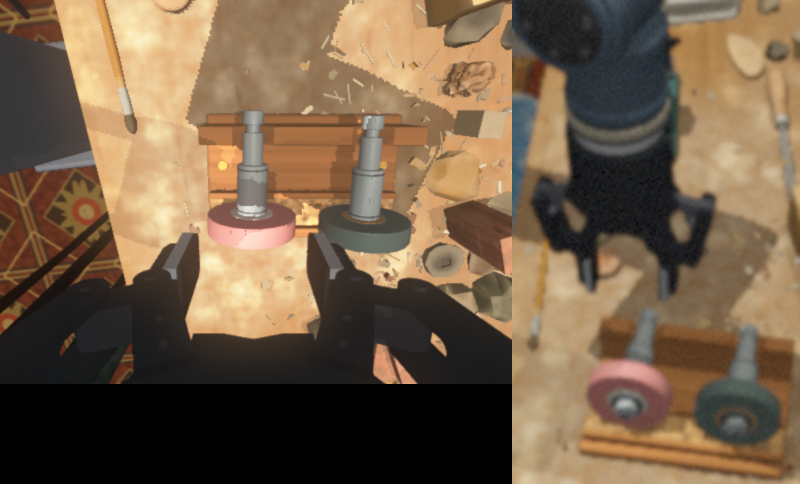

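```bash
python3 - <<'E'
from h import *
import pickle
c=pickle.load(open("w5.pkl","rb"));im=cv2.imread("pics/w5.png");h=cv2.cvtColor(im,cv2.COLOR_BGR2HSV)
m=cv2.inRange(h,(16,130,60),(32,255,255))[:,245:262].mean(1)
r=np.where(m>100)[0];print(r)
K=np.array(c["camera_matrix"]);T=np.linalg.inv(c["world_from_camera"])
a=np.array([.011,-.743,.669]);n=np.array([-.01,.669,.743]);C=np.array([.4812,.2002,.1328])
for k in(0,-.005):
  for e in(-.015,.015):
    v=T[:3,:3]@(C+a*(k+e)+n*.0145)+T[:3,3];print(k,e,(K@[v[0],-v[1],-v[2]])[:2]/-v[2])
E
```

```text
[0 1 2 3 4 5 6 7 8]
0 -0.015 [ 251.64960748 -103.81503642]
0 0.015 [251.99007684  15.01978665]
-0.005 -0.015 [ 251.58696026 -125.68094404]
-0.005 0.015 [251.93720279  -3.43496839]
```

```bash
python3 - <<'E'
from h import *
t=np.ascontiguousarray(env.camera("top")[:,:,::-1])
for im in(cv2.imread("pics/top0.png"),t):
  h=cv2.cvtColor(im,cv2.COLOR_BGR2HSV);m=cv2.inRange(h,(18,140,90),(32,255,255))[217:236,205:232]
  y,x=np.where(m);print(len(x),x.mean()+205,y.mean()+217,x.min()+205,x.max()+205,m.sum(0)//255)
E
```

```text
59 216.135593220339 227.59322033898306 212 222 [ 0  0  0  0  0  0  0  2  7  9 11  6  5  7  5  4  2  1  0  0  0  0  0  0
  0  0  0]
56 216.39285714285714 227.48214285714286 213 222 [ 0  0  0  0  0  0  0  0  7  9 10  6  2  9  5  5  2  1  0  0  0  0  0  0
  0  0  0]
```

The collar sits where it did at the start, so it is forward again. I'm handing in the job.

```bash
python3 -c "
from plant import env
print(env.close_job())"
```

```text
the job is handed in; nothing more can be done
None
```

The pink wheel now lies in the rack's empty berth like the grey one, the collar is forward again, and the job is handed in at about 10 s; the hand-in gave no verdict.

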